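# Find and press the concealed battery catch

### The job

The black battery lid of the blue logger on the bench is released by a concealed catch: one of the six identical grey square covers in its top panel is really a flush push button. Feel over the covers with the fingertips to find the one that gives, and press it right down so that the battery lid rises and stays ajar. Do not touch the lid itself, pick nothing up, leave everything else on the bench where it stands, and finish clear of everything.

Things in the scene. Friction and masses are not known exactly. Their poses are not given: they have to be found in the camera images.
- logger: Blue box fixed on the bench, 222 (x) x 194 (y) x 70 high. Origin on the bench under the centre of the field of covers, 67 from its robot-side edge, 155 from the far one. x runs from the covers to the black lid, z up. Its top is a flat aluminium frame at height 70. Sizes in mm.
- panel (a point): Centre of the field of covers, level with the panel surface, axes as the logger's. Six grey square covers, all alike, 52 x 52, are centred at x = -30 and +30, y = -60, 0 and +60 from here, faces 1.5 below the panel surface, aluminium bars 6 wide between. Five are rigid blanks; one, in any of the six places and not to be told by eye, is the catch. Sizes in mm.
- catch (a joint): How far the catch is pushed down, m: 0 level with the other covers, 0.007 at its stop (face 8.5 mm below the panel surface). It moves straight down in its 54 x 54 mm opening, gives under 4 to 6 N, and stays where it is pushed: no springing back. The value does not tell where the catch is.
- battery_lid (a joint): Opening angle of the battery lid in rad: 0 shut and flush. A linkage raises the lid in step with the catch, to 0.385 when the catch is at its stop, and it stays there.
- lid_edge (a point): Middle of the far edge (away from the covers) of the lid, upper face. Black lid with a yellow patch, 76 x 172 x 4, flush in the panel beside the covers. Its hinge line is at x = +69 from the panel point; shut, this edge is at x = +147. The edge rises about 29 on opening. Not to be touched. Sizes in mm.
- spare_pack: Bystander, loose on the bench near the logger: spare yellow battery pack, 65 x 40 x 20; origin at the centre of its underside. Sizes in mm.
- screwdriver: Bystander, loose on the bench near the logger: screwdriver, 180 long, lying flat; origin at its underside, mid length. Sizes in mm.
- beaker: Bystander, loose on the bench near the logger: open clear beaker, 68 across, 85 high; origin at the centre of its underside. Sizes in mm.
- vial: Bystander, loose on the bench near the logger: small capped vial, 28 across, 55 high; origin at the centre of its underside. Sizes in mm.
- amber_bottle: Bystander, loose on the bench near the logger: amber bottle, 54 across, 115 high; origin at the centre of its underside. Sizes in mm.
- dish: Bystander, loose on the bench near the logger: white dish, 76 across, 22 high; origin at the centre of its underside. Sizes in mm.

How it is judged:
On the way:
1. the concealed catch is pressed down (value of joint catch above 0.0055 m), for 0.2 s.
At the end, for the whole second after the job is handed in: the catch is down by more than 5.5 mm of its 7 mm and the battery lid stands open by more than 0.29 rad, at rest; every bystander is within 20 mm of where it began (value of joint catch above 0.0055 m and value of joint battery_lid above 0.29 rad and velocity of joint battery_lid below 0.05 rad/s and distance of each of spare_pack, screwdriver, beaker, vial, amber_bottle, dish from where it was at the start of the episode below 0.02 m); the robot touches nothing.
It fails at once if the robot touches the battery lid (more than 1.5 N) (contact force between any of the fingers, the arm and battery_lid above 1.5 N).
It fails at once if a bystander is moved by more than 20 mm, or lifted (distance of any of spare_pack, screwdriver, beaker, vial, amber_bottle, dish from where it was at the start of the episode above 0.02 m).
It also fails if it takes over 64 s, if anything falls off the work surface, if the arm or the gripper's body presses on something with over 40 N, if the wrist force passes 120 N, or if a joint passes its speed limit or range.

### The arm

A 6-joint arm with a two-finger parallel gripper is mounted at the origin on the work surface. World frame = base frame: x ahead of the robot, y to its left, z up, the work surface at z = 0. Lengths are in m, angles in rad, forces in N, time in s.
With the tool pointing down it reaches from about 0.25 to 0.85 m from the base axis. Payload 12.5 kg.
Tool frame: the origin (TCP) lies at the very end of the fingers, on their centre line; the grasp point (between the pads) lies 19 mm behind it; z points along the fingers, y is the direction in which the jaws open and shut (so a half turn about z gives the same grasp; the last joint's range is limited). The gripper opens to 93 mm and grips with 3 to 60 N. Pads are 15 mm wide; open, the fingers measure 128 mm over their backs; the gripper's body (75 mm by 188 mm) begins 65 mm behind the grasp point.
Start: joints at [-1.302, 0.351, 1.652, -0, 1.139, -0.085], TCP at [0.191, -0.516, 0.219] pointing down, gripper open.
Joint ranges: [-2.75, 2.75], [-0.79, 2.1], [0.01, 2.65], [-1.57, 4.71], [0.07, 3.14], [-2.87, 2.87]. Speed limits (rad/s): [2.22, 2.22, 2.79, 3.14, 3.14, 3.14].

### API

Orientations are given as a 3x3 rotation matrix whose columns are the frame's x, y, z axes.
In Python, from plant import arm, claw, kin, eyes, workorder gives the robot as it stands. The module is installed in compiled form; this text tells all that it offers. Calls block until the motion is done:
- arm.reach(position, orientation): joint-space move of the TCP to a pose.
- arm.move_l(position, max_speed=0.15, attitude=None, contact_N=None): straight line of the TCP; attitude=None keeps the orientation; max_speed is the mean speed in m/s. With contact_N (N) it stops when the force on the tool has changed by that much, and returns True; else False.
- arm.set_joints(angles): joint-space move.
- claw.gripper_open() and claw.close(): open the fingers fully, or close them until they stop; the grip force is fixed at half the most.
- arm.sleep(seconds).
- kin.inverse_kinematics(position, orientation): joint angles nearest the present ones, or None.
- arm.observe(): the state.
- eyes.grab_frame(name): name is "side" or "top" or "wrist"; returns the picture (384x512x3 uint8, red, green, blue); there is no depth.
- eyes.calibration(name): a dict with "K" (3x3 intrinsics, pixels), "R" (3x3) and "t" (3): a world point X has camera coordinates R X + t. Camera axes: x right, y down, z forward; pixel columns grow to the right and rows downward; lengths in m; the calibration is good to about 2 mm. The wrist camera is an equidistant fisheye: a pixel r from the principal point sees the ray r / f radians off the axis. A picture is of the moment at which its call begins: read the wrist's pose just before it. calibration takes no time and is no camera call; for the wrist camera it gives the pose at the moment of the call.
A pose or a line that the arm cannot do raises arm.IKError and nothing moves.
- workorder.sign_off(): hands the job in, once; it reports no verdict.
The state is a dict: "t": time; "joint_positions": joint angles; "dq": joint speeds; "tau": joint torques, N m; "eef_pos": TCP position; "tool_rot": TCP orientation; "contact_force": force on the tool from outside, world axes, zero at the start; "moment": the same for the moment, N m; "grip_width": finger opening in m.
Only numpy, scipy, OpenCV 4.12 (cv2) and the standard library are available. Lean on these libraries where they do the work, as an engineer would, in place of code of your own. Each camera call takes 0.05 s, during which the arm holds its last target. There are 200 camera calls.

## Working session

There is one attempt and no reset: what is moved stays moved. The work goes in short steps, each a Python script; the robot and the scene stay as the last script left them, time stands still between calls to the robot, and variables do not carry over. Pictures are saved under pics/ and viewed, about 8 in all and at most 12, crops included, and the job is handed in when it is done.

```bash
mkdir -p pics; python3 - <<'E'
from plant import arm,eyes
import cv2,numpy as np
for n in("top","side"):
    cv2.imwrite(f"pics/{n}0.png",cv2.cvtColor(cv2.resize(eyes.grab_frame(n),(768,576)),cv2.COLOR_RGB2BGR))
    c=eyes.calibration(n);print(n,np.round(c["K"],1).tolist(),np.round(c["R"],3).tolist(),np.round(c["t"],3))
s=arm.observe();print(s["t"],s["tool_rot"],s["contact_force"],s["grip_width"])
E
```

```text
top [[392.1, 0.0, 260.4], [0.0, 392.1, 198.0], [0.0, 0.0, 1.0]] [[0.027, -1.0, -0.003], [-0.989, -0.026, -0.142], [0.142, 0.007, -0.99]] [0.063 0.638 0.877]
side [[438.5, 0.0, 259.4], [0.0, 438.5, 192.6], [0.0, 0.0, 1.0]] [[-0.691, -0.723, 0.011], [-0.511, 0.478, -0.715], [0.512, -0.499, -0.699]] [0.483 0.335 0.792]
0.1 [[ 9.38067229e-01  3.46453181e-01 -2.58150314e-04]
 [ 3.46453260e-01 -9.38066694e-01  1.00801606e-03]
 [ 1.07068160e-04 -1.03502385e-03 -9.99999459e-01]] [ 0.17104159  0.31629462 -0.36914293] 0.0932182607228289
```

View pics/top0.png

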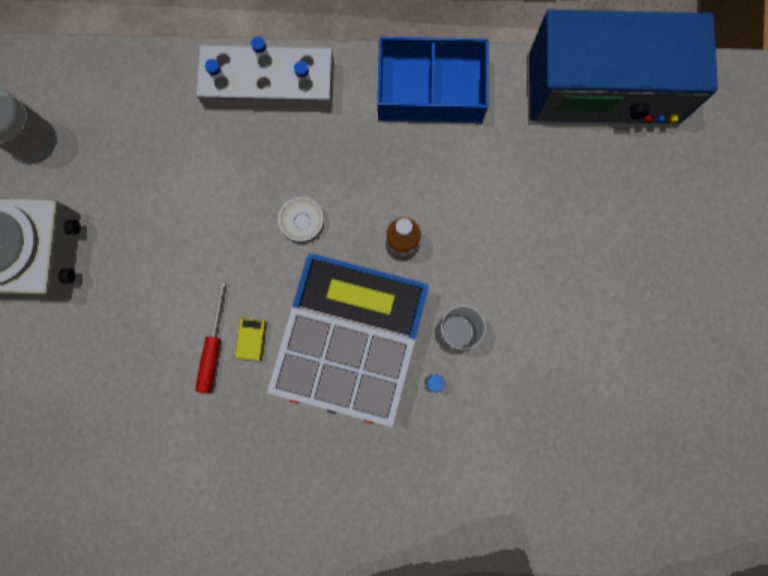

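View pics/side0.png

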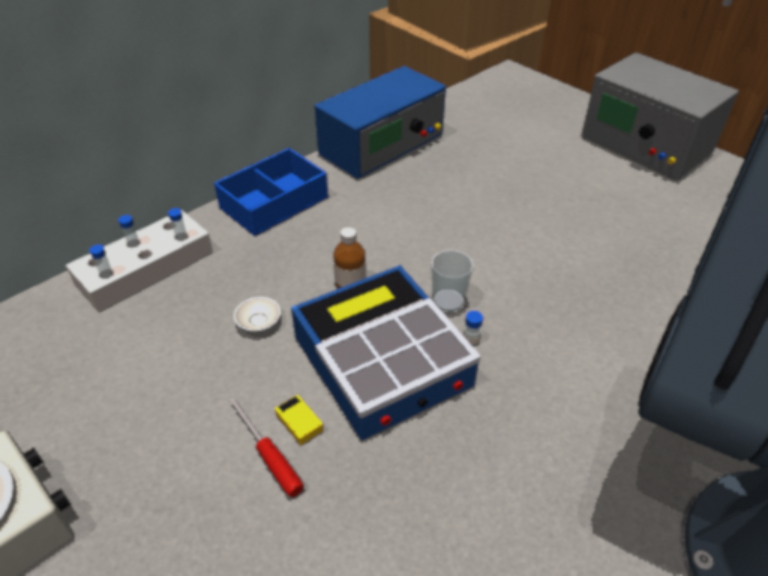

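The top view shows the logger yawed slightly clockwise. Its cover centres (768-wide px) are: far row (308,336), (346,346), (386,357); near row (298,375), (336,385), (375,396). The lid lies on the far side, and the side view agrees. I'll fit the pose and check it by overlaying it on both views.

```bash
cat > h.py <<'E'
import numpy as np, cv2
from scipy.optimize import least_squares
from plant import eyes
L=np.array([[x,y] for x in(30,-30) for y in(60,0,-60)])/1000
def world(p,xy,z):
    c,s=np.cos(p[2]),np.sin(p[2]); xy=np.atleast_2d(xy)
    return np.c_[xy@np.array([[c,s],[-s,c]])+p[:2],np.full(len(xy),z)]
def proj(n,X):
    c=eyes.calibration(n); q=(c["R"]@X.T).T+c["t"]; q=q@np.array(c["K"]).T
    return q[:,:2]/q[:,2:]
E
python3 - <<'E'
from h import *
px=np.array([[308,336],[346,346],[386,357],[298,375],[336,385],[375,396]])/1.5
f=lambda p:(proj("top",world(p,L,.0685))-px).ravel()
r=least_squares(f,[.45,.0,0]);p=r.x;print(p,np.round(r.fun,1));np.save("p.npy",p)
out=[]
for n in("top","side"):
    im=cv2.cvtColor(eyes.grab_frame(n),cv2.COLOR_RGB2BGR);k=3
    c0=proj(n,world(p,[0.03,0],.07))[0].astype(int)
    x0,y0=c0-[65,80]; im=cv2.resize(im[y0:y0+160,x0:x0+130],None,fx=k,fy=k,interpolation=cv2.INTER_CUBIC)
    d=lambda X:((proj(n,X)-[x0,y0]+.5)*k).astype(int)
    for q in d(world(p,L,.0685)):cv2.circle(im,tuple(map(int,q)),3,(0,0,255),-1)
    cv2.polylines(im,[d(world(p,np.array([[-67,-97],[155,-97],[155,97],[-67,97]])/1e3,.07))],1,(0,255,0),1)
    out.append(im)
cv2.imwrite("pics/ov.png",np.hstack(out))
E
```

```text
[ 0.52694975  0.15073905 -0.23187334] [ 0.4  0.2  0.5  0.3 -0.6 -0.3 -0.3 -0.1  0.1  0.1 -0.1 -0.3]
```

View pics/ov.png

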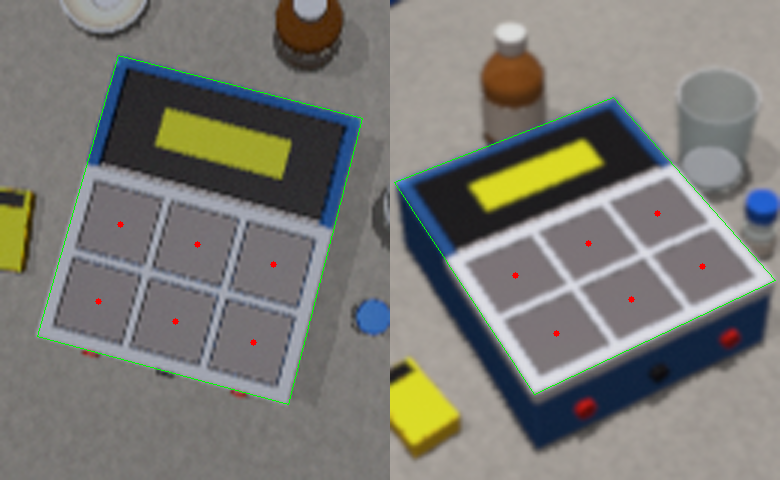

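The overlay fits both views to within 1-2 px (about 2 mm). Next I close the fingers and probe the covers, near row first.

```bash
python3 - <<'E'
from h import *
from plant import arm,claw,kin
p=np.load("p.npy")
claw.close()
W=world(p,L,0.)
R=None;best=9
for k in(0,np.pi):
    c,s=np.cos(p[2]+k),np.sin(p[2]+k)
    Q=np.array([[c,s,0],[s,-c,0],[0,0,-1.]])
    j=kin.inverse_kinematics(W[5]+[0,0,.2],Q)
    if j is not None and abs(j[5])<best: best=abs(j[5]);R=Q
print("j6",best); np.save("R.npy",R)
arm.reach(W[5]+[0,0,.2],R)
for i in(5,4,3,0,1,2):
    arm.move_l(W[i]+[0,0,.082],.15,R); arm.sleep(.2)
    f0=arm.observe()["contact_force"][2]
    hit=arm.move_l(W[i]+[0,0,.0645],.02,contact_N=9)
    s=arm.observe();z=s["eef_pos"][2]
    print(i,hit,np.round(s["eef_pos"],4),"dF",round(s["contact_force"][2]-f0,1),"t",round(s["t"],1),flush=True)
    if not hit or z<.0662: print("gives",i);break
    arm.move_l(W[i]+[0,0,.082],.1)
E
```

```text
j6 1.2309351728345033
5 True [0.4839 0.0992 0.0688] dF 7.1 t 5.9
4 False [0.4978 0.1577 0.0644] dF -0.3 t 7.9
gives 4
```

Cover 5 is rigid and stops at 68.8 mm. Cover 4 (near row, middle) gives, so I press it to its stop.

```bash
python3 - <<'E'
from h import *
from plant import arm
p=np.load("p.npy");R=np.load("R.npy");W=world(p,L,0.)
hit=arm.move_l(W[4]+[0,0,.0575],.02,contact_N=25)
arm.sleep(.4);s=arm.observe();print(hit,np.round(s["eef_pos"],4),np.round(s["contact_force"],1),s["t"])
arm.move_l(W[4]+[0,0,.2],.12)
arm.reach([.3,-.3,.3],R);arm.sleep(.5)
s=arm.observe();print(np.round(s["eef_pos"],3),s["t"])
ims=[cv2.cvtColor(eyes.grab_frame(n),cv2.COLOR_RGB2BGR) for n in("top","side")]
cv2.imwrite("pics/end.png",np.hstack([ims[0][120:320,110:350],ims[1][120:320,130:370]]).repeat(1,0) if 0 else cv2.resize(np.hstack([ims[0][120:320,110:350],ims[1][120:320,130:370]]),None,fx=1.65,fy=1.65,interpolation=cv2.INTER_CUBIC))
E
```

```text
True [0.4978 0.1577 0.0617] [-4.6 -0.8 10.8] 8.6083
[ 0.3 -0.3  0.3] 12.2583
```

View pics/end.png

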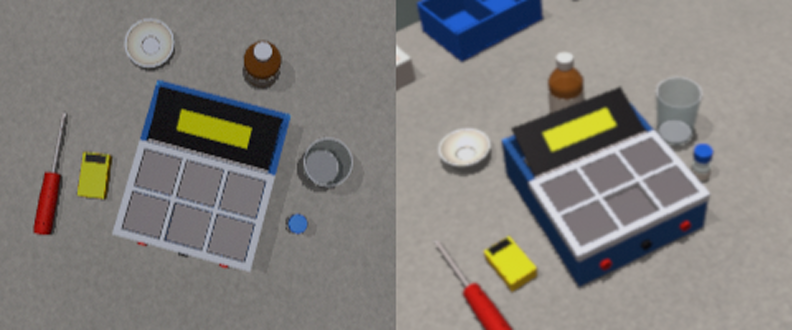

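The side view (right) shows the lid risen clear of its frame at about (575,130) and the near-middle cover sunk at (632,203). The bystanders are where they were. The stop at z = 61.7 mm matches the expected 61.5 mm, so I'm handing in.

```bash
python3 -c "
from plant import workorder,arm
workorder.sign_off();print(arm.observe()['t'])"
```

```text
the job is handed in; nothing more can be done
the job is handed in; nothing more can be done
```

The concealed catch is the near-row middle cover. I pressed it down to its stop, the battery lid rose and stayed ajar, and the job is handed in.

- **Finding it:** I fitted the logger's pose from the top view, and it agreed with the side view to about 2 mm. Probing with closed fingers, the near-row cover on the robot's right was rigid, stopping at z = 68.8 mm. The middle one gave, so I did not need to probe the other four.
- **Pressing it:** The fingertips stopped hard at z = 61.7 mm; the stop was expected at 61.5 mm. That puts the catch about 6.8 to 7 mm down.
- **Last checks:** After I backed off, the pictures showed the cover sunk and the lid raised. By eye, every bystander was in its original place. I did not measure the lid angle; the linkage implies about 0.37 to 0.385 rad.
- **Finish:** The arm ended well clear at (0.3, -0.3, 0.3) m, at about 12.3 s. No check failed or disagreed.

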